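# Find the rocking corner of the jig plate and shim it

## Robot

A 6-joint arm with a two-finger parallel gripper is mounted at the origin on a cart in front of the work surface, level with it; the furniture and walls round the work are solid. World frame = base frame: x ahead of the robot, y to its left, z up, the work surface at z = 0. Lengths are in m, angles in degrees, forces in N, time in s.
With the tool pointing down it reaches from about 0.3 to 0.75 m from the base axis. Payload 8.5 kg.
Tool frame: the origin (TCP) lies at the very end of the fingers, on their centre line; the grasp point (between the pads) lies 19 mm behind it; z points along the fingers, y is the line along which they close (so a half turn about z gives the same grasp; the last joint's range is limited). The gripper opens to 85 mm and grips with 20 to 120 N. Pads are 22 mm wide; open, the fingers measure 114 mm over their backs; the gripper's body (76 mm by 85 mm) begins 54 mm behind the grasp point. The pads swing forward as they close: fully open they stand 13 mm farther back than shut.
Start: joints at [60.946, 21.807, 74.336, -0, 83.858, -12.336], TCP at [0.158, 0.527, 0.231] pointing down, gripper open.
Joint ranges: [-178.18, 178.18], [-50.72, 133.34], [12.68, 142.11], [-81.47, 261.47], [9.98, 163.14], [-165.26, 165.26]. Speed limits (degrees/s): [136.94, 136.94, 180, 180, 180, 180].

## Interface

Orientations are given as a 3x3 rotation matrix whose columns are the frame's x, y, z axes.
In Python, from rig import env gives the robot as it stands.
- The arm moves only by the tool move_arm, never from a script. Its argument "plan" is a list of rows, each a list of 7 numbers: the turn, a rotation vector about the tool's x, y, z in degrees, then the shift along the tool's x, y, z in cm, then the gripper command: -1 is shut, 1 is fully open, values between are in proportion. In form: [[ax, ay, az, tx, ty, tz, jaw], ...]. A call has 1 to 5 rows; each row is the pose to reach, as a shift and turn from the pose commanded when the call began, along the tool's axes at that moment; what a row does not reach only later rows make up. A row lasts 1/10 s, in which the tool goes at most 50 mm and 8.59 degrees, less where a joint would pass 70% of its speed; a pose out of reach is approached as far as the arm can. A call with a gripper value outside its range is refused whole. The fingers move at their own pace and stop on an object; "squeeze" is the grip in N (left out, the last holds). Time passes only in rows, so rows that repeat a pose let the fingers close. It gives the time, the measured TCP pose, the force, the opening and the grip force at its end, in the units of the state.
- env.observe(): the state, without advancing time (a new reading comes with each control period).
- env.get_image(name): name is "scene" or "top" or "wrist"; returns a dict with "color" (400x640x3 uint8, red, green, blue), "fov_y" (degrees; the focal length in pixels is half the picture's height over the tangent of half this angle, whatever the lens; pixels are square), "cx", "cy" (the principal point, pixels), "R" (3x3) and "t" (3): a world point X has camera coordinates R X + t. Camera axes: x right, y down, z forward; pixel columns grow to the right and rows downward; lengths in m; the calibration is good to about 2 mm. The wrist camera is an equidistant fisheye: a pixel r from the principal point sees the ray r / f radians off the axis. A picture is of the moment at which its call begins. There is no depth.
- env.close_job(): hands the job in; it is judged then, once.
Trained networks look in a picture, given as the dict that the camera call returned (one of the last four; its "shot" number tells which), for a name from the list of things; names that differ only in an ending like _2 or _b are one class to them, and where a whole thing is asked for, a point or a joint stands for the part that bears it (a point fixed in the world has none). Each returns a list of dicts, best first, with "conf" (0 to 1); they miss things now and then, are a little off and sometimes report something else, mostly with a low value. They report only what shows in the picture. A call takes as long as a camera call.
- env.outline_of(target, picture): "mask" (400x640 bool, what is visible of it) and "bbox" ([centre column, centre row, width, height] in pixels, round what is visible of it).
- env.tip_of(target, picture): "pixel" ([column, row] in pixels: a listed point, or the origin of a listed thing).
The state is a dict: "time_s": time; "q": joint angles; "qvel": joint speeds; "joint_efforts": joint torques, N m; "position": TCP position; "tool_rot": TCP orientation; "ft_force": force on the tool from outside, world axes, zero at the start; "wrist_torque": the same for the moment, N m; "grip_width": finger opening in m; "gripper_force": force on a finger pad.
Only numpy, scipy, OpenCV 4.12 (cv2) and the standard library are available. Lean on these libraries where they do the work, as an engineer would, in place of code of your own. Each camera call takes 0.05 s, during which the arm holds its last target. There are 200 camera calls.

## Task

The square metal plate of the small jig on the desk rocks at one corner: press down on its corners until you find the one that gives, then press down the standing shim tab beside that corner until it lies fully flat. Leave the other three tabs standing, and do not pick up or push aside any of the things lying around.

Things in the scene. Friction and masses are not known exactly. Their poses are not given: they have to be found in the camera images.
- jig_base: grey base of the jig, fixed to the desk; origin at its centre on the desk top, z up; its x points away from the robot and its y to the left, turned up to 0.35 rad about z. Unseen in it, a packer holds up each corner of the plate; at one corner, not known beforehand, the packer is too short.
- plate: square aluminium plate of the jig, 140 x 140 x 6 mm, axes as the base's; origin at the centre of its underside, 29 mm above the desk (top 35 mm). It sits on a light spring at its centre, which brings it back level when let go. About 4 N on the corner that rocks makes it dip by 5 to 8 mm; the other corners dip under 2 mm.
- corner_near_left (a point): round mark (16 mm) on top of the metal plate at its near left corner, 15 mm in from both edges, 35 mm above the desk when level; it dips by 5 to 8 mm if this is the corner that rocks and is pressed
- corner_near_right (a point): round mark (16 mm) on top of the metal plate at its near right corner, 15 mm in from both edges, 35 mm above the desk when level; it dips by 5 to 8 mm if this is the corner that rocks and is pressed
- corner_far_left (a point): round mark (16 mm) on top of the metal plate at its far left corner, 15 mm in from both edges, 35 mm above the desk when level; it dips by 5 to 8 mm if this is the corner that rocks and is pressed
- corner_far_right (a point): round mark (16 mm) on top of the metal plate at its far right corner, 15 mm in from both edges, 35 mm above the desk when level; it dips by 5 to 8 mm if this is the corner that rocks and is pressed
- shim_near_left (a joint): shim of the near left corner, a steel tab 18 mm wide with a 22 mm round end, 5 mm thick, hinged 15 mm outside the plate's left edge, 26 mm above the desk, sticking out 48 mm from the hinge along the base's +y. 0 (up to 0.08 at the start) = standing, sloping up and outward at 46 degrees; 0.80 rad = pressed down flat (level, its top 28.5 mm above the desk, on its stop).
- tab_near_left (a point): point on the upper face of the near left corner's shim tab, 36 mm from its hinge, on its centre line, to press on; about 53 mm above the desk when standing, 28.5 mm when flat, and it moves about 13 mm outward on the way. The tab swings stiffly (6 to 12 N near its end) and stays where it is left; its toe swings in under the plate. At a corner that does not rock the toe strikes the packer and the tab sticks part-way.
- shim_near_right (a joint): shim of the near right corner, a steel tab 18 mm wide with a 22 mm round end, 5 mm thick, hinged 15 mm outside the plate's right edge, 26 mm above the desk, sticking out 48 mm from the hinge along the base's -y. 0 (up to 0.08 at the start) = standing, sloping up and outward at 46 degrees; 0.80 rad = pressed down flat (level, its top 28.5 mm above the desk, on its stop).
- tab_near_right (a point): point on the upper face of the near right corner's shim tab, 36 mm from its hinge, on its centre line, to press on; about 53 mm above the desk when standing, 28.5 mm when flat, and it moves about 13 mm outward on the way. The tab swings stiffly (6 to 12 N near its end) and stays where it is left; its toe swings in under the plate. At a corner that does not rock the toe strikes the packer and the tab sticks part-way.
- shim_far_left (a joint): shim of the far left corner, a steel tab 18 mm wide with a 22 mm round end, 5 mm thick, hinged 15 mm outside the plate's left edge, 26 mm above the desk, sticking out 48 mm from the hinge along the base's +y. 0 (up to 0.08 at the start) = standing, sloping up and outward at 46 degrees; 0.80 rad = pressed down flat (level, its top 28.5 mm above the desk, on its stop).
- tab_far_left (a point): point on the upper face of the far left corner's shim tab, 36 mm from its hinge, on its centre line, to press on; about 53 mm above the desk when standing, 28.5 mm when flat, and it moves about 13 mm outward on the way. The tab swings stiffly (6 to 12 N near its end) and stays where it is left; its toe swings in under the plate. At a corner that does not rock the toe strikes the packer and the tab sticks part-way.
- shim_far_right (a joint): shim of the far right corner, a steel tab 18 mm wide with a 22 mm round end, 5 mm thick, hinged 15 mm outside the plate's right edge, 26 mm above the desk, sticking out 48 mm from the hinge along the base's -y. 0 (up to 0.08 at the start) = standing, sloping up and outward at 46 degrees; 0.80 rad = pressed down flat (level, its top 28.5 mm above the desk, on its stop).
- tab_far_right (a point): point on the upper face of the far right corner's shim tab, 36 mm from its hinge, on its centre line, to press on; about 53 mm above the desk when standing, 28.5 mm when flat, and it moves about 13 mm outward on the way. The tab swings stiffly (6 to 12 N near its end) and stays where it is left; its toe swings in under the plate. At a corner that does not rock the toe strikes the packer and the tab sticks part-way.
- brass_sharpener: brass pencil sharpener, 24 x 24 x 12 mm, lying beside the jig, to be left alone; origin at the centre of its underside
- kneaded_eraser: small light eraser, 19 x 32 x 12 mm, lying beside the jig, to be left alone; origin at the centre of its underside
- loupe: black stand loupe, 47 mm round, 32 mm high, lying beside the jig, to be left alone; origin at the centre of its underside
- block_eraser: block eraser in a sleeve, 23 x 58 x 13 mm, lying beside the jig, to be left alone; origin at the centre of its underside
- tape_b: roll of masking tape lying flat, 93 mm round, 30 mm high, lying beside the jig, to be left alone; origin at the centre of its underside
- wood_slip_0: small flat slip of wood, 24 x 60 x 9 mm, lying beside the jig, to be left alone; origin at the centre of its underside

How it is judged (in metres and radians):
On the way, in this order (a step that is already met when the one before it is completed fails the run):
1. the corner that rocks has been pressed and has dipped by 3.5 mm or more, all four tabs still standing (height (world z) of any of corner_near_left, corner_near_right, corner_far_left, corner_far_right below 0.0315 m and contact force between the fingers and plate above 0.3 N and value of joint each of shim_near_left, shim_near_right, shim_far_left, shim_far_right below 0.2 rad), for 0.05 s.
2. one tab is flat, the other three stand (((value of joint shim_near_left above 0.68 rad and value of joint each of shim_near_right, shim_far_left, shim_far_right below 0.2 rad) or (value of joint shim_near_right above 0.68 rad and value of joint each of shim_near_left, shim_far_left, shim_far_right below 0.2 rad) or (value of joint shim_far_left above 0.68 rad and value of joint each of shim_near_left, shim_near_right, shim_far_right below 0.2 rad) or (value of joint shim_far_right above 0.68 rad and value of joint each of shim_near_left, shim_near_right, shim_far_left below 0.2 rad))), for 0.1 s.
At the end, for the whole second after the job is handed in: The shim tab of the rocking corner lies flat (joint over 0.68 of 0.80 rad; the tab of a firm corner cannot get there), the other three still stand (under 0.2 rad), the plate is level again (every corner within 2 mm of 35 mm) (((value of joint shim_near_left above 0.68 rad and value of joint each of shim_near_right, shim_far_left, shim_far_right below 0.2 rad) or (value of joint shim_near_right above 0.68 rad and value of joint each of shim_near_left, shim_far_left, shim_far_right below 0.2 rad) or (value of joint shim_far_left above 0.68 rad and value of joint each of shim_near_left, shim_near_right, shim_far_right below 0.2 rad) or (value of joint shim_far_right above 0.68 rad and value of joint each of shim_near_left, shim_near_right, shim_far_left below 0.2 rad)) and height (world z) of corner_near_left between 0.033 and 0.037 m and height (world z) of corner_near_right between 0.033 and 0.037 m and height (world z) of corner_far_left between 0.033 and 0.037 m and height (world z) of corner_far_right between 0.033 and 0.037 m and velocity of joint each of shim_near_left, shim_near_right, shim_far_left, shim_far_right below 0.05 rad/s); the robot touches nothing.
It fails at once if one of the six things around the jig is lifted or moved by more than 20 mm (distance of any of brass_sharpener, kneaded_eraser, loupe, block_eraser, tape_b, wood_slip_0 from where it was at the start of the episode above 0.02 m).
It also fails if it takes over 51 s, if anything falls off the work surface, if the arm or the gripper's body presses on something with over 40 N, if the wrist force passes 120 N, or if a joint passes its speed limit or range.

## Working session

There is one attempt and no reset: what is moved stays moved. The work goes in short steps, Python scripts to look and compute and a tool call to move; the robot and the scene stay as the last step left them, time stands still between calls to the robot, and variables do not carry over. Pictures are saved under pics/ and viewed, at most 10 in all, crops included, and the job is handed in when it is done.

Besides the shell and the picture viewer there is one more tool, called after "Request:" by a JSON object that holds its "method" and its "body", one argument or row to a line. move_arm: Moves the arm, as the interface text tells. Its arguments: {"type":"object","properties":{"plan":{"type":"array"},"squeeze":{"type":"number"}},"required":["plan"]}

```bash
mkdir -p pics; cat > h.py <<'E'
import numpy as np, cv2
from rig import env
C=['near_left','near_right','far_left','far_right']
def f_of(p): return 200/np.tan(np.radians(p['fov_y']/2))
def ray(p,px,fish=False):
    f=f_of(p); d=np.array([px[0]-p['cx'],px[1]-p['cy']])
    if fish:
        r=np.hypot(*d); a=r/f; v=np.array([*(d/max(r,1e-9)*np.sin(a)),np.cos(a)])
    else: v=np.array([*(d/f),1.])
    R=np.array(p['R']); return -R.T@np.array(p['t']), R.T@v
def at_z(p,px,z,fish=False):
    o,v=ray(p,px,fish); return o+v*(z-o[2])/v[2]
def save(p,n): cv2.imwrite('pics/'+n,cv2.cvtColor(p['color'],cv2.COLOR_RGB2BGR))
E
python3 - <<'E'
from h import *
np.set_printoptions(precision=4,suppress=True)
for n in ['top','scene']:
    p=env.get_image(n); save(p,n+'0.png'); print(n,p['fov_y'],-np.array(p['R']).T@p['t'])
    for c in C:
        for k,z in(('corner_',.035),('tab_',.053)):
            r=env.tip_of(k+c,p)
            if r: print(k+c,[(np.round(x['pixel'],1),round(x['conf'],2),at_z(p,x['pixel'],z)[:2]) for x in r[:2]])
    for o in ['brass_sharpener','kneaded_eraser','loupe','block_eraser','tape_b','wood_slip_0','jig_base']:
        r=env.tip_of(o,p)
        if r: print(o,r[0]['pixel'],round(r[0]['conf'],2),at_z(p,r[0]['pixel'],0)[:2])
s=env.observe(); print(s)
E
```

```text
top 47.51270263806946 [0.5096 0.0103 1.0536]
corner_near_left [(array([287. , 228.5]), 0.62, array([0.4783, 0.0861]))]
tab_near_left [(array([284.3, 228. ]), 0.46, array([0.48  , 0.0906]))]
corner_near_right [(array([355.7, 209.5]), 0.57, array([ 0.5182, -0.0682]))]
tab_near_right [(array([380.6, 202.6]), 0.78, array([ 0.5324, -0.122 ]))]
corner_far_left [(array([300.3, 174.7]), 0.97, array([0.5983, 0.0548]))]
tab_far_left [(array([274.8, 183.2]), 0.71, array([0.5788, 0.1105]))]
tab_far_right [(array([372.9, 158.1]), 0.48, array([ 0.6312, -0.1072])), (array([426.2, 184.7]), 0.22, array([ 0.5704, -0.2237]))]
brass_sharpener [281.8, 206.5] 0.67 [0.5282 0.1001]
kneaded_eraser [309.4, 224.1] 0.73 [0.4865 0.0368]
loupe [347.1, 250.9] 0.56 [ 0.4235 -0.0492]
block_eraser [331.4, 131.5] 0.79 [ 0.7016 -0.0177]
tape_b [424.6, 182.8] 0.87 [ 0.5781 -0.2325]
wood_slip_0 [241.7, 233.0] 0.72 [0.4685 0.1933]
jig_base [328.4, 193.3] 0.97 [ 0.5571 -0.0083]
scene 52.6257901448793 [-0.008  -0.5454  0.4749]
corner_near_left [(array([302.7, 226.1]), 0.88, array([0.4849, 0.0279]))]
tab_near_left [(array([2
[... 822 characters left out ...]
7.8, 274.1] 0.71 [ 0.5768 -0.2311]
wood_slip_0 [257.7, 213.6] 0.65 [0.4846 0.1959]
jig_base [341.4, 231.8] 0.66 [ 0.5706 -0.0066]
{'time_s': 1.6, 'q': array([ 60.9465,  21.8065,  74.336 ,  -0.001 ,  83.8583, -12.3355]), 'qvel': array([-0.0202, -0.0519,  0.0109, -0.0758, -0.0426, -0.0667]), 'joint_efforts': array([  0.0011, -44.8325, -23.1468,  -0.0002,   0.0004,   0.    ]), 'position': array([0.1582, 0.5267, 0.2313]), 'tool_rot': array([[-0.9577,  0.2877,  0.    ],
       [ 0.2877,  0.9577, -0.    ],
       [-0.    , -0.    , -1.    ]]), 'ft_force': array([-0.8224,  0.0098, -0.3602]), 'wrist_torque': array([-0.0484, -0.0298, -0.0255]), 'gripper_force': 0.0, 'grip_width': 0.08557050024918493}
```

```bash
python3 - <<'E'
import cv2
a=cv2.imread('pics/top0.png')[110:280,220:450]; cv2.imwrite('pics/topc.png',cv2.resize(a,None,fx=3.4,fy=3.4,interpolation=cv2.INTER_CUBIC))
a=cv2.imread('pics/scene0.png')[170:300,240:450]; cv2.imwrite('pics/scenec.png',cv2.resize(a,None,fx=3.8,fy=3.8,interpolation=cv2.INTER_CUBIC))
E
```

```text
(no output)
```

View pics/topc.png

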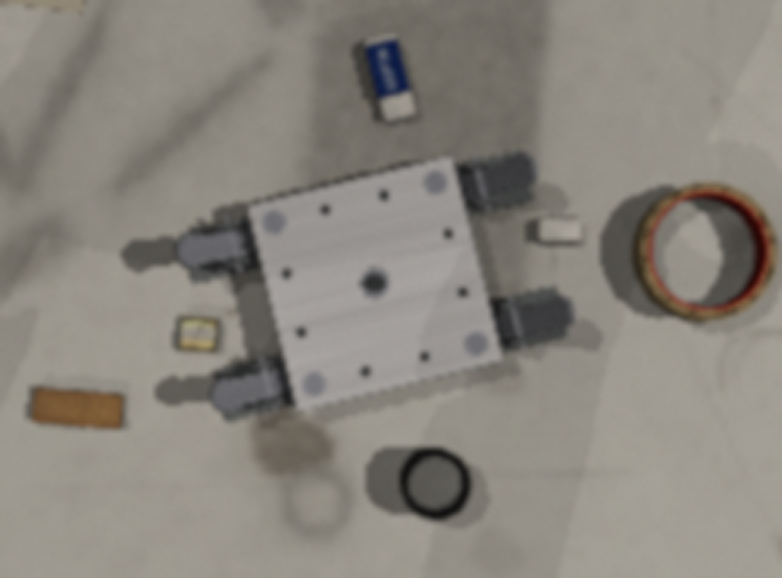

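View pics/scenec.png

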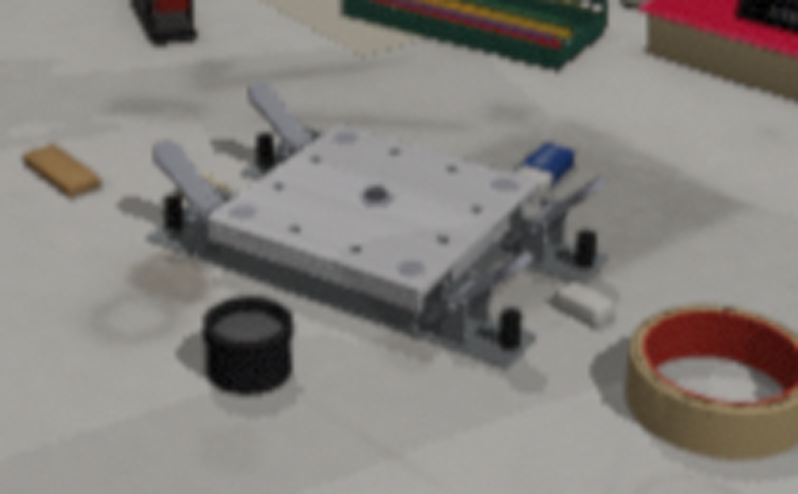

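```bash
python3 - <<'E'
from h import *
np.set_printoptions(precision=4,suppress=True)
p=env.get_image('top')
px={'near_left':(312.4,222.9),'near_right':(360,210.9),'far_left':(300.6,175.3),'far_right':(347.6,163.5)}
W=np.array([at_z(p,px[c],.035)[:2] for c in C]); L=np.array([[-.055,.055],[-.055,-.055],[.055,.055],[.055,-.055]])
c=W.mean(0); D=W-c; th=np.arctan2((L[:,0]*D[:,1]-L[:,1]*D[:,0]).sum(),(L*D).sum())
R=np.array([[np.cos(th),-np.sin(th)],[np.sin(th),np.cos(th)]])
print(c,th,np.degrees(th),(W-(L@R.T+c))*1000, 'scale',(L@R.T*D).sum()/(L**2).sum())
np.savez('jig.npz',c=c,th=th)
# tab outlines -> local coordinates
for k in C:
    r=env.outline_of('shim_'+k,p)
    if r:
        m=r[0]['mask']; v,u=np.nonzero(m); P=np.array([at_z(p,q,.05)[:2] for q in zip(u,v)]); Q=(P-c)@R
        print(k,round(r[0]['conf'],2),'x',np.percentile(Q[:,0],[5,50,95]),'y',np.percentile(Q[:,1],[5,50,95]))
s=env.observe()
for k,l in zip(C,L): print(k,c+R@l)
E
```

```text
[ 0.5559 -0.0116] 0.23188672127684543 13.286130454289712 [[ 0.0542 -0.085 ]
 [-0.1063 -0.0161]
 [ 0.1458 -0.386 ]
 [-0.0937  0.4871]] scale 0.9980435850707913
near_left 0.56 x [-0.0536 -0.046  -0.0381] y [0.0732 0.096  0.1184]
near_right 0.55 x [-0.0542 -0.0467 -0.0391] y [-0.1171 -0.0966 -0.0723]
far_left 0.64 x [0.0412 0.0493 0.0571] y [0.0744 0.0959 0.1174]
far_right 0.7 x [0.0407 0.0488 0.0575] y [0.0742 0.0983 0.1198]
near_left [0.4898 0.0293]
near_right [ 0.5151 -0.0778]
far_left [0.5968 0.0545]
far_right [ 0.6221 -0.0525]
```

Request:
{"method": "move_arm", "body": {
  "plan": [
    [0, 0, -30, -46, -38, 5, -1],
    [0, 0, -30, -46, -38, 5, -1],
    [0, 0, -30, -46, -38, 5, -1],
    [0, 0, -30, -46, -38, 5, -1],
    [0, 0, -30, -46, -38, 5, -1]
  ],
  "squeeze": 20
}}

```text
time_s: 2.35
position: [0.2886, 0.3321, 0.212]
tool_rot: [[-0.972, -0.234, 0.001], [-0.234, 0.972, 0.0], [-0.001, 0.0, -1.0]]
ft_force: [0.1, 0.3, 0.2]
grip_width: 0.0126
gripper_force: 0.0
```

Request:
{"method": "move_arm", "body": {
  "plan": [
    [0, 0, 0, -12.5, -34.1, 6, -1],
    [0, 0, 0, -12.5, -34.1, 6, -1],
    [0, 0, 0, -12.5, -34.1, 6, -1],
    [0, 0, 0, -12.5, -34.1, 6, -1],
    [0, 0, 0, -12.5, -34.1, 6, -1]
  ]
}}

```text
time_s: 2.85
position: [0.4247, 0.1257, 0.1711]
tool_rot: [[-0.973, -0.23, 0.001], [-0.23, 0.973, 0.0], [-0.001, -0.0, -1.0]]
ft_force: [1.2, 0.6, -0.3]
grip_width: 0.0003
gripper_force: 0.0
```

```bash
cat > go.py <<'E'
# usage: go.py lx ly z : shift in tool cm from measured pose to local jig point
import sys; from h import *
j=np.load('jig.npz'); th=float(j['th']); R=np.array([[np.cos(th),-np.sin(th)],[np.sin(th),np.cos(th)]])
lx,ly,z=map(float,sys.argv[1:]); s=env.observe()
T=np.array([*(j['c']+R@[lx,ly]),z]); print('t',round(s['time_s'],2),'shift cm',np.round(s['tool_rot'].T@(T-s['position'])*100,2),'pos',np.round(s['position'],4),'local mm',np.round(R.T@(s['position'][:2]-j['c'])*1000,1),'f',np.round(s['ft_force'],2))
yaw=np.degrees(np.arctan2(s['tool_rot'][1,1],s['tool_rot'][0,1])); print('yaw err',yaw-90-np.degrees(th))
E
python3 go.py -.055 .055 .05
```

```text
t 2.85 shift cm [ -4.11 -10.88  12.12] pos [0.4247 0.1257 0.1711] local mm [-96.2 163.8] f [ 1.25  0.55 -0.33]
yaw err -0.015208328452324338
```

Request:
{"method": "move_arm", "body": {
  "plan": [
    [0, 0, 0, -4.1, -10.9, 5, -1],
    [0, 0, 0, -4.1, -10.9, 5, -1],
    [0, 0, 0, -4.1, -10.9, 8, -1],
    [0, 0, 0, -4.1, -10.9, 11, -1],
    [0, 0, 0, -4.1, -10.9, 11, -1]
  ]
}}

```text
time_s: 3.35
position: [0.4871, 0.0306, 0.0582]
tool_rot: [[-0.974, -0.228, -0.007], [-0.228, 0.974, 0.001], [0.007, 0.003, -1.0]]
ft_force: [-0.2, 0.1, 0.1]
grip_width: 0.0003
gripper_force: 0.0
```

```bash
python3 go.py -.055 .055 .04
```

```text
t 3.35 shift cm [-0.24 -0.2   1.82] pos [0.4871 0.0306 0.0582] local mm [-57.3  56.9] f [-0.2   0.05  0.13]
yaw err -0.09310063711007643
```

Request:
{"method": "move_arm", "body": {
  "plan": [
    [0, 0, 0, -0.1, -0.1, 1, -1],
    [0, 0, 0, -0.1, -0.1, 1.8, -1],
    [0, 0, 0, -0.1, -0.1, 1.8, -1],
    [0, 0, 0, -0.1, -0.1, 1.8, -1]
  ]
}}

```text
time_s: 3.75
position: [0.4902, 0.0306, 0.0439]
tool_rot: [[-0.973, -0.23, 0.001], [-0.23, 0.973, -0.0], [-0.001, -0.0, -1.0]]
ft_force: [0.1, -0.6, 0.2]
grip_width: 0.0001
gripper_force: 0.0
```

```bash
python3 go.py -.055 .055 .033; python3 - <<'E'
from h import *
p=env.get_image('wrist'); save(p,'w1.png')
E
```

```text
t 3.75 shift cm [ 0.07 -0.12  1.09] pos [0.4902 0.0306 0.0439] local mm [-54.3  56.2] f [ 0.15 -0.62  0.18]
yaw err 0.034607668113629586
```

View pics/w1.png

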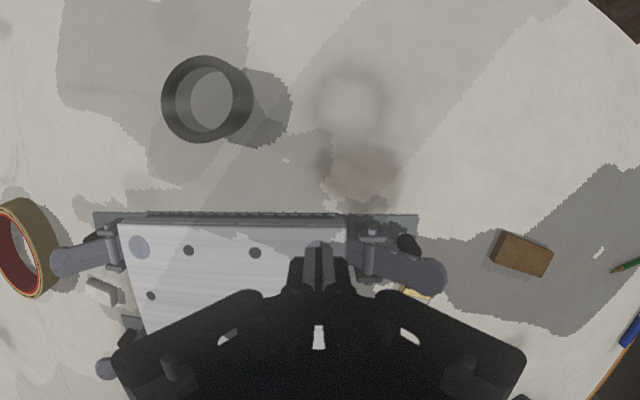

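Request:
{"method": "move_arm", "body": {
  "plan": [
    [0, 0, 0, 0, -0.1, 0.8, -1],
    [0, 0, 0, 0, -0.1, 1.0, -1],
    [0, 0, 0, 0, -0.1, 1.0, -1],
    [0, 0, 0, 0, -0.1, 1.0, -1]
  ]
}}

```text
time_s: 4.2
position: [0.4903, 0.0292, 0.0332]
tool_rot: [[-0.973, -0.23, -0.0], [-0.23, 0.973, -0.0], [0.0, -0.0, -1.0]]
ft_force: [0.2, 0.3, 1.7]
grip_width: -0.0004
gripper_force: 0.5
```

```bash
python3 go.py -.055 .055 .031
```

```text
t 4.2 shift cm [0.05 0.02 0.22] pos [0.4903 0.0292 0.0332] local mm [-54.5  54.8] f [0.16 0.33 1.68]
yaw err -0.009981062178376021
```

Contact, only 1.7 N at 1.8 mm. Push 2 mm further.

Request:
{"method": "move_arm", "body": {
  "plan": [
    [0, 0, 0, 0, 0, 0.1, -1],
    [0, 0, 0, 0, 0, 0.2, -1],
    [0, 0, 0, 0, 0, 0.2, -1]
  ]
}}

```text
time_s: 4.5
position: [0.4902, 0.0293, 0.0312]
tool_rot: [[-0.973, -0.23, -0.0], [-0.23, 0.973, -0.0], [0.0, -0.0, -1.0]]
ft_force: [0.2, 0.1, 1.8]
grip_width: -0.0001
gripper_force: 1.0
```

Request:
{"method": "move_arm", "body": {
  "plan": [
    [0, 0, 0, 0, 0, 0.1, -1],
    [0, 0, 0, 0, 0, 0.15, -1],
    [0, 0, 0, 0, 0, 0.15, -1]
  ]
}}

```text
time_s: 4.8
position: [0.4902, 0.0293, 0.0297]
tool_rot: [[-0.973, -0.23, -0.0], [-0.23, 0.973, 0.0], [0.0, 0.0, -1.0]]
ft_force: [-0.2, -0.3, 2.8]
grip_width: -0.0001
gripper_force: 1.4
```

Request:
{"method": "move_arm", "body": {
  "plan": [
    [0, 0, 0, 0, 0, 0.1, -1],
    [0, 0, 0, 0, 0, 0.1, -1],
    [0, 0, 0, 0, 0, 0.1, -1]
  ]
}}

```text
time_s: 5.1
position: [0.4902, 0.0292, 0.0287]
tool_rot: [[-0.973, -0.23, -0.0], [-0.23, 0.973, -0.0], [0.0, -0.0, -1.0]]
ft_force: [-1.2, -0.9, 3.5]
grip_width: 0.0001
gripper_force: 1.7
```

```bash
python3 go.py -.048 .110 .075; python3 - <<'E'
from h import *
p=env.get_image('scene'); a=p['color'][170:300,240:450,::-1]; cv2.imwrite('pics/s2.png',cv2.resize(a,None,fx=3.8,fy=3.8,interpolation=cv2.INTER_CUBIC))
E
```

```text
t 5.1 shift cm [-0.66  5.51 -4.63] pos [0.4902 0.0292 0.0287] local mm [-54.6  54.9] f [-1.25 -0.88  3.5 ]
yaw err -0.004564379755400694
```

View pics/s2.png

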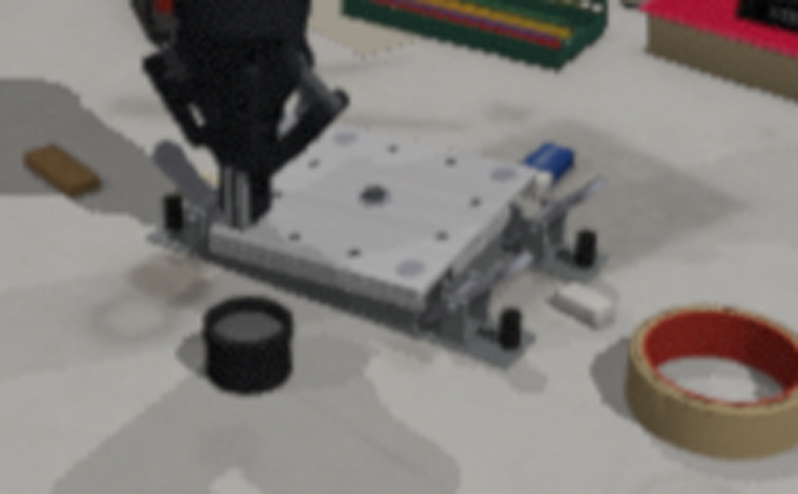

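Request:
{"method": "move_arm", "body": {
  "plan": [
    [0, 0, 0, 0, 0, -3, -1],
    [0, 0, 0, 0, 0, -6, -1],
    [0, 0, 0, -0.6, 3, -6, -1],
    [0, 0, 0, -0.6, 5.6, -6, -1],
    [0, 0, 0, -0.6, 5.6, -5.5, -1]
  ]
}}

```text
time_s: 5.65
position: [0.4825, 0.0873, 0.0839]
tool_rot: [[-0.973, -0.232, 0.0], [-0.232, 0.973, 0.001], [-0.001, 0.0, -1.0]]
ft_force: [-0.3, -0.7, 0.2]
grip_width: -0.0003
gripper_force: 0.0
```

Request:
{"method": "move_arm", "body": {
  "plan": [
    [0, 0, 0, 0, 0, 1, -1],
    [0, 0, 0, 0, 0, 2, -1],
    [0, 0, 0, 0, 0, 2.5, -1],
    [0, 0, 0, 0, 0, 2.5, -1]
  ]
}}

```text
time_s: 6.05
position: [0.483, 0.0846, 0.0576]
tool_rot: [[-0.973, -0.229, -0.002], [-0.229, 0.973, 0.0], [0.002, 0.0, -1.0]]
ft_force: [0.8, 0.5, 0.5]
grip_width: -0.0
gripper_force: 0.0
```

```bash
python3 go.py -.048 .115 .045
```

```text
t 6.05 shift cm [-0.09  0.46  1.26] pos [0.483  0.0846 0.0576] local mm [-48.9 110.4] f [0.79 0.46 0.45]
yaw err -0.061342672858053504
```

Now press down while moving outward.

Request:
{"method": "move_arm", "body": {
  "plan": [
    [0, 0, 0, -0.1, 0, 0.4, -1],
    [0, 0, 0, -0.1, 0.2, 0.8, -1],
    [0, 0, 0, -0.1, 0.3, 1.1, -1],
    [0, 0, 0, -0.1, 0.4, 1.4, -1],
    [0, 0, 0, -0.1, 0.4, 1.4, -1]
  ]
}}

```text
time_s: 6.55
position: [0.4839, 0.0893, 0.0449]
tool_rot: [[-0.973, -0.23, 0.002], [-0.23, 0.973, 0.0], [-0.002, -0.0, -1.0]]
ft_force: [0.5, 1.2, 2.0]
grip_width: -0.0001
gripper_force: 1.0
```

Request:
{"method": "move_arm", "body": {
  "plan": [
    [0, 0, 0, 0, 0.1, 0.3, -1],
    [0, 0, 0, 0, 0.2, 0.6, -1],
    [0, 0, 0, 0, 0.3, 0.9, -1],
    [0, 0, 0, 0, 0.3, 0.9, -1]
  ]
}}

```text
time_s: 6.95
position: [0.4831, 0.0923, 0.0358]
tool_rot: [[-0.973, -0.23, 0.001], [-0.23, 0.973, 0.0], [-0.001, -0.0, -1.0]]
ft_force: [1.4, 1.1, 1.4]
grip_width: -0.0
gripper_force: 0.8
```

```bash
python3 go.py -.048 .118 .028; python3 - <<'E'
from h import *
p=env.get_image('scene'); a=p['color'][170:300,240:450,::-1]; cv2.imwrite('pics/s3.png',cv2.resize(a,None,fx=3.8,fy=3.8,interpolation=cv2.INTER_CUBIC))
E
```

```text
t 6.95 shift cm [0.1  0.01 0.78] pos [0.4831 0.0923 0.0358] local mm [-47.  117.9] f [1.38 1.12 1.39]
yaw err -0.014894749752649261
```

View pics/s3.png

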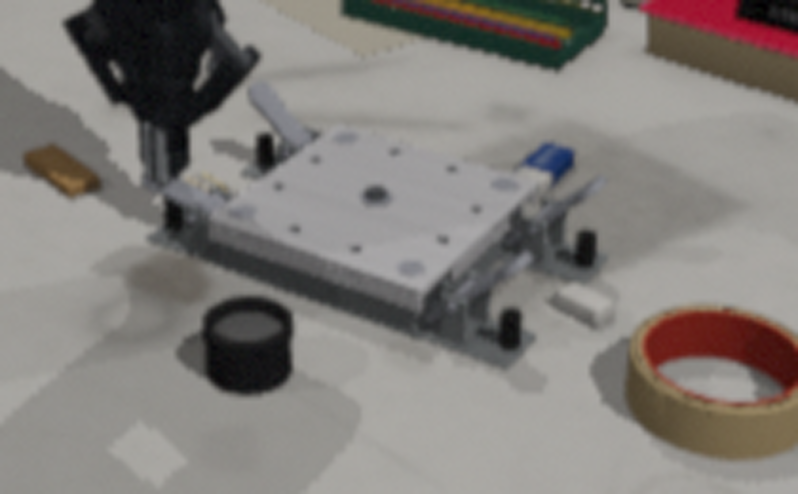

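Request:
{"method": "move_arm", "body": {
  "plan": [
    [0, 0, 0, 0, 0, 0.2, -1],
    [0, 0, 0, 0, 0, 0.4, -1],
    [0, 0, 0, 0, 0, 0.55, -1],
    [0, 0, 0, 0, 0, 0.55, -1]
  ]
}}

```text
time_s: 7.4
position: [0.4827, 0.0923, 0.0302]
tool_rot: [[-0.973, -0.23, 0.0], [-0.23, 0.973, 0.0], [-0.001, 0.0, -1.0]]
ft_force: [0.8, 1.3, 2.6]
grip_width: 0.0
gripper_force: 1.3
```

Request:
{"method": "move_arm", "body": {
  "plan": [
    [0, 0, 0, 0, 0, 0.1, -1],
    [0, 0, 0, 0, 0, 0.2, -1],
    [0, 0, 0, 0, 0, 0.2, -1],
    [0, 0, 0, 0, 0, 0.2, -1]
  ]
}}

```text
time_s: 7.8
position: [0.4827, 0.0924, 0.0284]
tool_rot: [[-0.973, -0.23, 0.001], [-0.23, 0.973, 0.0], [-0.001, 0.0, -1.0]]
ft_force: [1.0, 2.8, 5.1]
grip_width: 0.0006
gripper_force: 2.8
```

Request:
{"method": "move_arm", "body": {
  "plan": [
    [0, 0, 0, 0, 0, 0.1, -1],
    [0, 0, 0, 0, 0, 0.15, -1],
    [0, 0, 0, 0, 0, 0.15, -1]
  ]
}}

```text
time_s: 8.1
position: [0.4828, 0.0924, 0.028]
tool_rot: [[-0.973, -0.23, 0.002], [-0.23, 0.973, 0.0], [-0.002, -0.0, -1.0]]
ft_force: [-4.2, 2.0, 20.9]
grip_width: -0.0001
gripper_force: 10.3
```

Hard stop reached (21 N at 28.0 mm): flat. Lift straight up and check.

Request:
{"method": "move_arm", "body": {
  "plan": [
    [0, 0, 0, 0, 0, -2, -1],
    [0, 0, 0, 0, 0, -6, -1],
    [0, 0, 0, 0, 5, -10, -1],
    [0, 0, 0, 0, 10, -12, -1],
    [0, 0, 0, 0, 13, -12, -1]
  ]
}}

```text
time_s: 8.6
position: [0.4528, 0.2198, 0.1487]
tool_rot: [[-0.974, -0.228, 0.003], [-0.228, 0.974, 0.0], [-0.003, -0.0, -1.0]]
ft_force: [1.1, -0.1, -0.4]
grip_width: -0.0003
gripper_force: 0.0
```

```bash
python3 - <<'E'
from h import *
p=env.get_image('scene'); a=p['color'][170:300,240:450,::-1]; cv2.imwrite('pics/s4.png',cv2.resize(a,None,fx=3.8,fy=3.8,interpolation=cv2.INTER_CUBIC))
print(env.observe()['position'],env.observe()['ft_force'])
E
```

```text
[0.45069765 0.22525628 0.14891599] [-4.21161768  2.71393898  1.04684507]
```

View pics/s4.png

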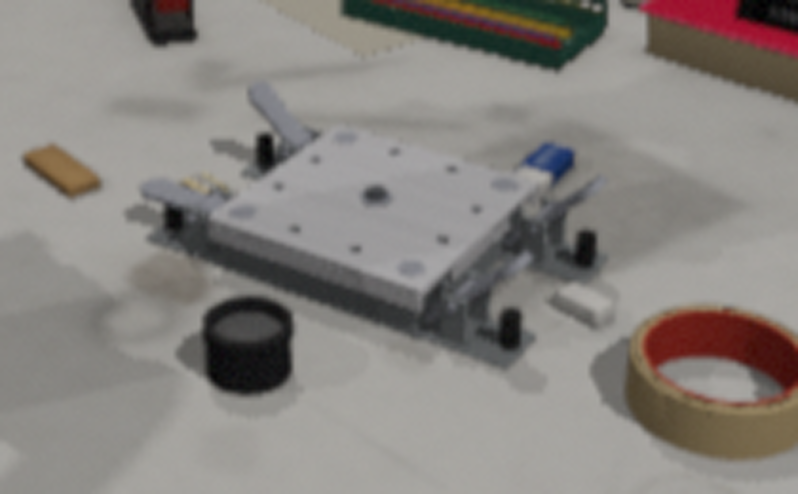

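The near-left tab lies flat on its pin, with its end at crop pixel (155,190). The other three tabs stand, the plate is level and nothing around the jig has moved.

Request:
{"method": "move_arm", "body": {
  "plan": [
    [0, 0, 0, 0, 0, 0, -1],
    [0, 0, 0, 0, 0, 0, -1],
    [0, 0, 0, 0, 0, 0, -1]
  ]
}}

```text
time_s: 8.95
position: [0.4528, 0.2176, 0.1461]
tool_rot: [[-0.974, -0.228, -0.001], [-0.228, 0.974, -0.001], [0.001, -0.0, -1.0]]
ft_force: [-0.5, -0.4, 0.2]
grip_width: -0.0003
gripper_force: 0.0
```

```bash
python3 -c "
from rig import env
print(env.close_job())"
```

```text
the job is handed in; nothing more can be done
None
```

The near-left corner was the one that rocks (it dipped about 6 mm at 3.5 N); I pressed its tab down flat to its stop, left the other three standing, and handed the job in after about 9 s, though no verdict came back.

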